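Clear the brush, then hold the hand microscope over the ring slot

ROBOT

A 6-joint arm with a two-finger parallel gripper is mounted at the origin on the work surface. World frame = base frame: x ahead of the robot, y to its left, z up, the work surface at z = 0. Lengths are in mm, angles in rad, forces in N, time in s.
With the tool pointing down it reaches from about 350 to 875 mm from the base axis. Payload 4.2 kg.
Tool frame: the origin (TCP) lies between the finger pads; the fingertips stand 25 mm ahead of it and the grasp point (between the pads) lies 6 mm ahead of it; z points along the fingers, y is the line along which they close (so a half turn about z gives the same grasp; the last joint's range is limited). The gripper opens to 85 mm and grips with 20 to 120 N. Pads are 22 mm wide; open, the fingers measure 114 mm over their backs; the gripper's body (76 mm by 85 mm) begins 54 mm behind the grasp point. The pads swing forward as they close: fully open they stand 13 mm farther back than shut.
Start: joints at [1.518, 0.385, 0.008, 0, -1.194, -0.259], TCP at [191.7, 594.853, 256.312] pointing down, gripper open.
Joint ranges: [-3.14, 3.14], [-1.21, 2.06], [-1.07, 1.41], [-3.16, 2.05], [-2.99, -0.16], [-3.1, 3.1]. Speed limits (rad/s): [2.79, 2.79, 3.14, 3.14, 3.14, 3.14].

INTERFACE

Orientations are given as a unit quaternion [x, y, z, w].
In Python, from bench import arm gives the robot as it stands.
- The arm moves only by the shell command python3 -m pendant 'ROWS'. ROWS is JSON, a list of rows, each a list of 7 numbers: the shift along the tool's x, y, z in m, then the turn, a rotation vector about the tool's x, y, z in degrees, then the finger opening in m, from 0 to 0.0854. In form: [[x, y, z, wx, wy, wz, fingers], ...]. A call has 1 to 12 rows; each row shifts and turns the commanded pose from where the row before left it, along the tool's axes as they then stand; what a row does not reach is not made up. A row lasts 1/10 s, in which the tool goes at most 50 mm and 8.59 degrees, less where a joint would pass 70% of its speed; a pose out of reach is approached as far as the arm can. A call is refused whole if a number of a shift passes 0.05 or a number of a turn 8.59, either way. A call with a gripper value outside its range is refused whole. The fingers move at their own pace and stop on an object; the grip force is fixed at half the most. Time passes only in rows, so rows that do not move let the fingers close. It gives the time, the measured TCP pose, the force, the opening and the grip force at its end, in the units of the state.
- arm.read_state(): the state, without advancing time (a new reading comes with each control period).
- arm.get_image(name): name is "scene" or "top" or "wrist"; returns a dict with "image" (420x560x3 uint8, red, green, blue), "fx", "fy", "cx", "cy" (pixels), "xyz" and "rotation" of the camera in the world. Camera axes: x right, y down, z forward; pixel columns grow to the right and rows downward; lengths in mm; the calibration is good to about 2 mm. A picture is of the moment at which its call begins. There is no depth.
- arm.job_done(): hands the job in; it is judged then, once.
The state is a dict: "clock": time; "joints": joint angles; "joint_vel": joint speeds; "joint_efforts": joint torques, N m; "position": TCP position; "ee_rot": TCP orientation; "contact_force": force on the tool from outside, world axes, zero at the start; "wrist_torque": the same for the moment, N m; "gripper_width": finger opening in mm; "grasp_force": force on a finger pad.
Only numpy, scipy, OpenCV 4.12 (cv2) and the standard library are available. Lean on these libraries where they do the work, as an engineer would, in place of code of your own. Each camera call takes 0.05 s, during which the arm holds its last target. There are 200 camera calls.

TASK

The flat brush has been left lying across the steel drive ring on the roundness tester: lay it flat in the brush bay of the blue tool tray, bristles in the wide end, and let it go. Then lift the hand microscope out of its cradle, carry it over the things on the granite and hold it upright with its lens about 10 mm above the middle of the slot in the ring's top face, its broad sides parallel to the slot, touching neither the ring nor the tester. Finish like that, with the gripper still holding the microscope steady in the air; leave the ring and everything else where they are.

Things in the scene. Friction and masses are not known exactly. Their poses are not given: they have to be found in the camera images.
- brush: flat cleaning brush, 170 mm long, 14 mm thick, about 60 g, starting flat across the top of the ring. Origin: centre of its underside at mid-length; x runs to the bristles, z up. Wooden handle 14 mm wide and high from x = -85 to +26 mm, 24 mm wide shoulder to +40, head (steel ferrule, cream bristles) 36 mm wide to +85. Centre of mass near x = +4 mm
- bristle_tip (a point): tip of the brush's bristles, 85 mm from its origin along x
- tray: blue tool tray, fixed, 206 x 140 x 15 mm, floor 3 mm thick. Origin: centre of its underside; two bays 198 mm long run along x, the brush bay (68 mm wide) at +y, another (60 mm wide) with the pin spanner at -y; walls rise 12 mm above the floor
- brush_bay (a point): centre of the brush bay's floor, axes as the tray's; the brush belongs centred here, bristles to +x. Blocks as high as the walls narrow the bay to a 30 mm neck for the handle below x = -50 mm and to 48 mm for the head above x = +50 mm; between them it is 68 mm wide: room for fingers opened to about 30 mm
- microscope: white and blue cordless hand microscope, 125 mm tall, 0.13 to 0.25 kg, starting nose down in the cradle, axes as the cradle's. Origin: centre of the nose's rim, z up. Black round nose, 30 mm across, to z = 40 mm; above it to z = 125 mm a flat-sided body, 44 mm along x, 34 mm along y. The 44 mm broad sides are parallel to x: grip across them
- lens (a point): centre of the microscope's nose rim (the lens), the microscope's lowest point; same as its origin
- cradle: grey cradle of the microscope, fixed. Origin: centre of its underside. Foot 90 x 80 x 10 mm; on it a rectangular well, 65 mm along x and 55 mm along y outside, open inside 47 x 37 mm, its rim 62 mm above the granite. The nose stands on the well's floor at z = 10 mm, so the nose must be lifted 52 mm to be clear of the rim
- drive_ring: loose hardened steel ring lying on the turntable, 90 mm outside, 50 mm inside, 24 mm high, 0.8 kg. Origin: centre of its underside, z up, x towards its slot
- slot (a point): middle of the mouth of the slot in the ring's top face, at the height of the top face, 35 mm from the ring's axis; axes as the ring's. The slot, dark inside, is 10 mm wide and 7 mm deep and runs right across the ring's wall along x (radially), 20 mm long
- tester: roundness tester, fixed. Origin: on the turntable's axis at the height of the granite. Steel turntable, 144 mm across, its top 65 mm above the granite; grey base plate 200 mm (x) by 510 mm (y, from -100 to +410 mm); at y = +290 to +400 mm a white and blue column 430 mm tall, with a carriage and a hanging probe that reach in to y = +163 mm, no lower than 190 mm
- v_block: bystander: dark steel V-block with a ground pin lying in it, 64 x 50 x 51 mm. Origin: centre of its underside
- spirit_bottle: bystander: white plastic bottle with a red cap, 52 mm in diameter, 120 mm tall. Origin: centre of its underside
- gauge_stack: bystander: gauge blocks on an aluminium stand, 50 x 44 x 82 mm. Origin: centre of its underside
- drilled_disc: bystander: aluminium disc full of holes, 80 mm in diameter, 12 mm high. Origin: centre of its underside
- bearing_a: bystander: small ball bearing, 22 mm in diameter, 7 mm high, lying flat. Origin: centre of its underside
- bearing_b: bystander: another such bearing
- bearing_c: bystander: another such bearing
- pin_spanner: bystander: flat steel pin spanner with a red grip, 135 x 34 x 12 mm, lying in the tray's other bay. Origin: centre of its underside
Not all that is in view belongs to the job. There is more than one size of the brush; the job needs the largest.

How it is judged (in metres and radians):
On the way, in this order (a step that is already met when the one before it is completed fails the run):
1. the brush lies flat in the brush bay, bristles in the wide end, let go, with the microscope still in its cradle (x of brush in the frame of brush_bay between -0.02 and 0.02 m and y of brush in the frame of brush_bay between -0.014 and 0.014 m and z of brush in the frame of brush_bay between -0.005 and 0.006 m and x of bristle_tip in the frame of brush_bay above 0.06 m and angle between brush's own z axis and vertical below 0.1 rad and contact force between the fingers and brush below 0.1 N and linear speed of brush below 0.03 m/s and distance of microscope from where it was at the start of the episode below 0.02 m), for 0.2 s.
2. the microscope has been lifted clear of the cradle by the gripper (z of lens in the frame of cradle above 0.062 m and contact force between the fingers and microscope above 2 N), for 0.2 s.
At the end, for the whole second after the job is handed in: Microscope gripped (over 2 N), still, upright within 0.1 rad, lens within 7 mm sideways of the slot's middle and 4 to 17 mm above it, x within 0.17 rad of the slot, clear of ring and tester. Brush flat, released, in its bay, bristles at +x. Ring moved under 10 mm, bystanders under 20 mm (horizontal distance between lens and slot below 0.007 m and z of lens in the frame of slot between 0.004 and 0.017 m and angle between each of microscope, brush's own z axis and vertical below 0.1 rad and angle between the x axis of microscope and the x axis of drive_ring, either way round below 0.17 rad and contact force between the fingers and microscope above 2 N and contact force between microscope and drive_ring below 0.05 N and contact force between microscope and tester below 0.05 N and linear speed of microscope below 0.02 m/s and angular speed of microscope below 0.15 rad/s and x of brush in the frame of brush_bay between -0.02 and 0.02 m and y of brush in the frame of brush_bay between -0.014 and 0.014 m and z of brush in the frame of brush_bay between -0.005 and 0.006 m and x of bristle_tip in the frame of brush_bay above 0.06 m and contact force between the fingers and brush below 0.1 N and linear speed of brush below 0.03 m/s and distance of each of v_block, spirit_bottle, gauge_stack, drilled_disc, bearing_a, bearing_b, bearing_c, pin_spanner from where it was at the start of the episode below 0.02 m and distance of drive_ring from where it was at the start of the episode below 0.01 m); the arm keeps its last pose, push and grip.
It fails at once if the microscope touches the ring or the tester (contact force between microscope and drive_ring above 0.5 N or contact force between microscope and tester above 0.5 N).
It fails at once if a bystander is knocked over (angle between any of v_block, spirit_bottle, gauge_stack, drilled_disc, bearing_a, bearing_b, bearing_c, pin_spanner's own z axis and vertical above 0.5 rad).
It also fails if it takes over 61 s, if anything falls off the work surface, if the arm or the gripper's body presses on something with over 40 N, if the wrist force passes 120 N, or if a joint passes its speed limit or range.

## Working session

There is one attempt and no reset: what is moved stays moved. The work goes in short steps, Python scripts to look and compute and a shell command to move; the robot and the scene stay as the last step left them, time stands still between calls to the robot, and variables do not carry over. Pictures are saved under pics/ and viewed, at most 10 in all, crops included, and the job is handed in when it is done.

```bash
mkdir -p pics
cat > h.py <<'E'
import numpy as np, cv2, json, pickle
from bench import arm
from scipy.spatial.transform import Rotation as R
def snap(name, f):
    d=arm.get_image(name); cv2.imwrite(f'pics/{f}.png', d['image'][:,:,::-1]); pickle.dump(d,open(f'pics/{f}.pkl','wb')); return d
def load(f): return pickle.load(open(f'pics/{f}.pkl','rb'))
def rot(d):
    r=np.array(d['rotation'],float); return r if r.shape==(3,3) else R.from_quat(r).as_matrix()
def ray(d,u,v,z):
    k=rot(d)@np.array([(u-d['cx'])/d['fx'],(v-d['cy'])/d['fy'],1]); c=np.array(d['xyz'],float)
    return c+k*(z-c[2])/k[2]
def proj(d,p):
    q=rot(d).T@(np.array(p,float)-np.array(d['xyz'],float)); return np.array([d['cx']+d['fx']*q[0]/q[2],d['cy']+d['fy']*q[1]/q[2]])
E
python3 - <<'E'
from h import *
for n in ['scene','top','wrist']:
    d=snap(n,n+'0'); print(n,d['xyz'],d['rotation'],d['fx'],d['cx'],d['cy'])
s=arm.read_state(); print(s)
E
```

```text
scene [1360.38197048 -284.50026131  929.65709715] [ 0.75394288  0.53405722 -0.21588988 -0.31582366] 480.44171177383106 279.90664992140717 201.9989753704106
top [ 424.35256968    2.37000433 1426.56638084] [-0.70215934  0.71032428 -0.03418895  0.03525325] 541.5872483777155 282.6390078584706 205.97166290756985
wrist [265.79722439 570.29937692 372.10990358] [-0.58158664  0.79829516  0.12609907 -0.09263287] 323.14374588510344 275.39548271651563 206.92916039497584
{'clock': 0.15, 'joints': array([ 1.51761305e+00,  3.85381367e-01,  6.95368537e-03, -3.11154208e-04,
       -1.19397472e+00, -2.58605780e-01]), 'joint_vel': array([-4.96018027e-04, -1.57521872e-03,  5.15692031e-03,  1.73216567e-03,
        8.35672786e-05,  9.20789786e-04]), 'joint_efforts': array([ 1.01153200e-04, -3.92676151e+01,  1.88581592e+01,  4.18856531e+00,
       -3.40960498e-03,  2.26834914e-06]), 'position': array([191.5950046 , 594.50864497, 255.48348001]), 'ee_rot': array([ 9.87863801e-01, -1.55320458e-01, -6.15175754e-05,  8.13631522e-04]), 'contact_force': array([ 0.50793413,  0.05654577, -0.37345775]), 'wrist_torque': array([ 0.00656957,  0.0397826 , -0.02069727]), 'grasp_force': 0.0, 'gripper_width': 85.48561818434841}
```

View pics/top0.png

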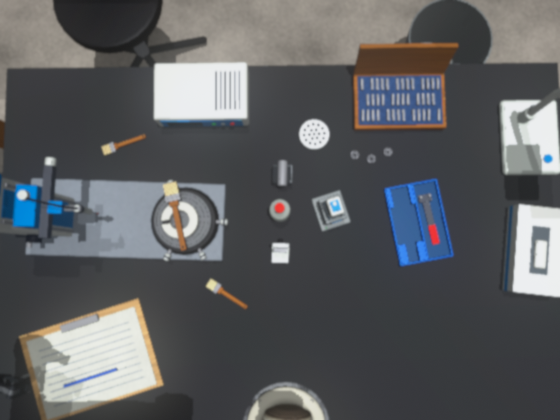

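View pics/scene0.png

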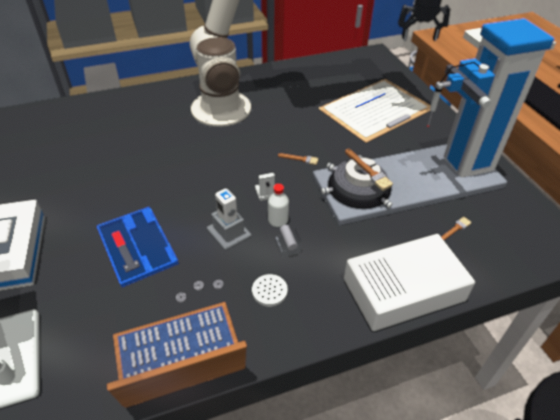

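The top view shows three brush candidates: (178,215) across the ring, (125,145), and (227,293). The one on the ring is the largest. The microscope is in its cradle at (332,210), and the blue tray is at (420,222). The scene view agrees. Next I compute rough positions.

Run:
```python
from h import *
d=load('top0')
for n,u,v,z in [('tt',184,220,65),('bristle',171,184,96),('tail',183,247,96),('cradle',332,210,62),('scope top',336,206,135),('tray',420,222,15),('bottle',280,209,120),('vb',283,173,50),('gs',280,252,82),('col',25,205,430),('b1a',104,149,5),('b1b',145,136,5),('b2a',208,283,5),('b2b',246,306,5)]:
    print(n,ray(d,u,v,z).round(0))
w=load('wrist0'); s=arm.read_state()
T=R.from_quat(s['ee_rot']).as_matrix(); print(T.round(3)); print('cam in tool',T.T@(np.array(w['xyz'])-s['position']), (T.T@rot(w)).round(3))
img=d['image'][150:280,130:260]; a=cv2.resize(img,None,fx=4,fy=4,interpolation=cv2.INTER_CUBIC)
b=cv2.resize(load('scene0')['image'][120:230,300:420],(520,477),interpolation=cv2.INTER_CUBIC)
c=np.zeros((520,1040,3),np.uint8); c[:,:520]=a; c[:477,520:]=b
cv2.imwrite('pics/crop1.png',cv2.resize(c,(800,400))[:,:,::-1])
```

```text
tt [526. 253.  65.]
bristle [613. 280.  96.]
tail [457. 249.  96.]
cradle [ 547. -121.   62.]
scope top [ 550. -124.  135.]
tray [ 517. -354.   15.]
bottle [546.  10. 120.]
vb [645.   2.  50.]
gs [443.  11.  82.]
col [530. 480. 430.]
b1a [723. 478.   5.]
b1b [757. 369.   5.]
b2a [365. 200.   5.]
b2b [305. 102.   5.]
[[ 0.952 -0.307 -0.   ]
 [-0.307 -0.952 -0.002]
 [ 0.     0.002 -1.   ]]
cam in tool [  78.06646922    0.46037734 -116.61558725] [[ 0.001 -0.951 -0.309]
 [ 1.     0.001 -0.   ]
 [ 0.    -0.309  0.951]]
```

View pics/crop1.png

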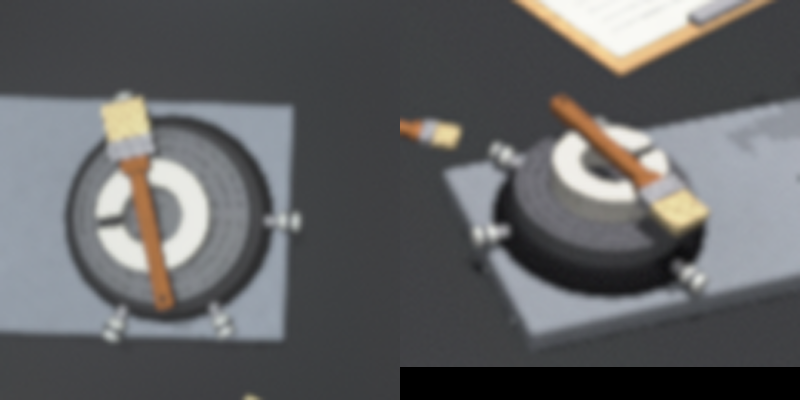

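The crop confirms the choice: the large brush lies across the white ring, head at crop (127,125) and handle end at (163,300). The slot points left, towards +y. I'll move over it with the tool x along the brush.

```bash
python3 -m pendant '[[0.036,0.027,0,0,0,0,0.0854],[0.036,0.027,0,0,0,0,0.0854],[0.036,0.027,0,0,0,0,0.0854],[0.036,0.027,0,0,0,0,0.0854],[0.036,0.027,0,0,0,0,0.0854],[0.036,0.027,0,0,0,0,0.0854],[0.036,0.027,0,0,0,0,0.0854],[0.036,0.027,0,0,0,0,0.0854],[0,0,0.005,0,0,-7.25,0.0854],[0,0,0.005,0,0,-7.25,0.0854],[0,0,0.005,0,0,-7.25,0.0854],[0,0,0.005,0,0,-7.25,0.0854]]' && python3 -m pendant '[[0.030,0.015,0,0,0,0,0.0854],[0.030,0.015,0,0,0,0,0.0854],[0.030,0.015,0,0,0,0,0.0854],[0.030,0.015,0,0,0,0,0.0854],[0,0,0,0,0,0,0.0854]]'
python3 - <<'E'
from h import *
snap('wrist','w1'); print(arm.read_state()['position'],arm.read_state()['joints'])
E
```

```text
clock: 1.35
position: [399.5, 300.5, 235.9]
ee_rot: [0.995, 0.099, -0.0, 0.0]
contact_force: [-0.4, 0.2, 0.1]
gripper_width: 85.4
grasp_force: 0.0
clock: 1.85
position: [531.6, 264.1, 235.2]
ee_rot: [0.995, 0.095, -0.0, 0.0]
contact_force: [-0.9, -0.5, -0.9]
gripper_width: 85.6
grasp_force: 0.0
[529.91975746 264.36761712 235.10813793] [ 7.35876645e-01  3.45522049e-01 -1.06593739e-01 -2.38978046e-04
 -1.12042311e+00  1.02651904e+00]
```

View pics/w1.png

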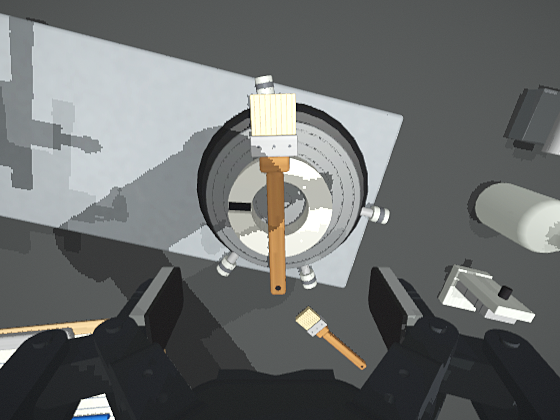

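The wrist view shows the brush tail at (278,293), bristle tip at (272,93) and slot at (240,207). I'll measure those.

Run:
```python
from h import *
d=load('w1'); im=d['image']; hsv=cv2.cvtColor(im,cv2.COLOR_RGB2HSV)
m=((hsv[...,0]>5)&(hsv[...,0]<20)&(hsv[...,1]>120)&(hsv[...,2]>70)).astype(np.uint8); m[:,:230]=0; m[:,330:]=0; m[:150]=0; m[297:]=0
n,l,st,ce=cv2.connectedComponentsWithStats(m); k=1+np.argmax(st[1:,4]); print(st[k])
v,u=np.nonzero(l==k)
P=np.array([ray(d,a,b,103)[:2] for a,b in zip(u,v)])
(c,(w,h),a)=cv2.minAreaRect(P.astype(np.float32)); print('handle rect',c,w,h,a)
narrow=P[(v>180)]; vx,vy,x0,y0=cv2.fitLine(narrow.astype(np.float32),cv2.DIST_L2,0,.01,.01).ravel(); 
ax=np.array([vx,vy]); ax*=np.sign(ax[0]); s=(P-[x0,y0])@ax; print('axis deg',np.degrees(np.arctan2(ax[1],ax[0])),'len',s.min(),s.max())
tail=np.array([x0,y0])+ax*s.min(); print('tail',tail)
tip=ray(d,272,93,103)[:2]; print('tip',tip, np.linalg.norm(tip-tail))
print('center from tail',tail+ax*85,'from tip',tip-ax*85)
# slot, ring
g=im.max(2); sl=(g[195:220,222:256]<70).astype(np.uint8); vv,uu=np.nonzero(sl); vv+=195;uu+=222
S=np.array([ray(d,a,b,89)[:2] for a,b in zip(uu,vv)]); print('slot dark rect',cv2.minAreaRect(S.astype(np.float32)),S.mean(0))
# ring white mask
wm=((hsv[...,1]<40)&(hsv[...,2]>185)).astype(np.uint8); wm[:155]=0; wm[262:]=0; wm[:,:215]=0; wm[:,345:]=0
cs,_=cv2.findContours(wm,0,1); print([(cv2.contourArea(c),cv2.boundingRect(c)) for c in cs if cv2.contourArea(c)>100])
pickle.dump(wm,open('wm.pkl','wb'))
t=ray(d,280,205,65)
```

```text
[ 260  157   29  138 2349]
handle rect (508.535888671875, 260.98529052734375) 121.73687744140625 21.851598739624023 10.974722862243652
axis deg 12.49146 len -55.429303700414266 66.52562759071031
tail [449.47637161 246.27720345]
tip [613.73494887 282.7889454 ] 168.26760682005894
center from tail [532.46427139 264.66220368] from tip [530.74704909 264.40394517]
slot dark rect ((520.1064453125, 291.1532287597656), (10.625778198242188, 23.376008987426758), 22.69158363342285) [519.18359223 292.97074292]
[(229.5, (316, 242, 29, 20)), (133.5, (215, 238, 14, 23)), (441.0, (240, 230, 29, 26)), (312.0, (228, 213, 28, 20)), (814.0, (228, 162, 38, 40)), (3153.5, (283, 155, 62, 102))]
```

```bash
python3 -m pendant '[[0.006,0,0.03,0,0,-1.6,0.04],[0,0,0.03,0,0,0,0.04],[0,0,0.025,0,0,0,0.04],[0,0,0.02,0,0,0,0.04],[0,0,0.010,0,0,0,0.04],[0,0,0,0,0,0,0.03],[0,0,0,0,0,0,0.03]]'
```

```text
clock: 2.6
position: [535.0, 266.9, 122.3]
ee_rot: [0.994, 0.111, 0.001, -0.0]
contact_force: [-0.7, 0.4, 1.2]
gripper_width: 29.9
grasp_force: 0.0
```

```bash
python3 -m pendant '[[0,0,0.004,0,0,0,0.03],[0,0,0,0,0,0,0.025],[0,0,0,0,0,0,0],[0,0,0,0,0,0,0],[0,0,0,0,0,0,0],[0,0,0,0,0,0,0]]'
```

```text
clock: 3.2
position: [535.1, 266.6, 118.1]
ee_rot: [0.994, 0.111, 0.001, -0.0]
contact_force: [-1.6, 0.4, 5.2]
gripper_width: 11.9
grasp_force: 60.7
```

```bash
python3 -m pendant '[[0,0,-0.01,0,0,0,0],[0,0,-0.02,0,0,0,0],[0,0,-0.03,0,0,0,0],[0,0,-0.03,0,0,0,0],[0,0,-0.02,0,0,0,0],[0,0,-0.01,0,0,0,0],[0,0,0,0,0,0,0]]'
python3 - <<'E'
from h import *
snap('wrist','w2')
E
```

```text
clock: 3.9
position: [535.1, 266.6, 238.6]
ee_rot: [0.994, 0.111, 0.001, -0.001]
contact_force: [0.3, 0.8, -0.4]
gripper_width: 12.0
grasp_force: 60.1
```

View pics/w2.png

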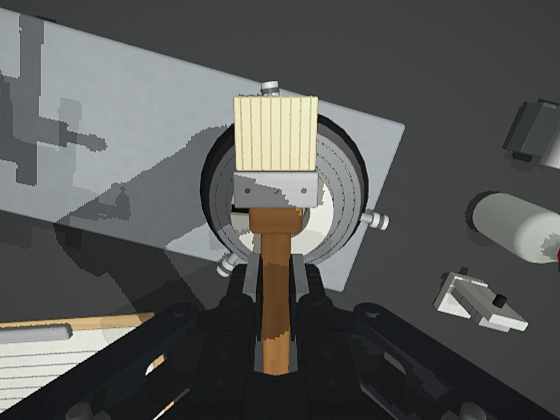

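The brush is held straight, with the head at (234–318, 97–208) and the handle along column 275. Next I measure the tray and cradle from the top view.

```bash
cat >> h.py <<'E'
def plan(x,y,z,yaw):
    s=arm.read_state(); T=R.from_quat(s['ee_rot']).as_matrix(); p=np.array(s['position'])
    psi=np.degrees(np.arctan2(T[1,0],T[0,0]))
    print('pos',p.round(1),'yaw',psi.round(2),'shift tool',(T.T@(np.array([x,y,z])-p)).round(1),'wz',round(-(yaw-psi),2))
E
python3 - <<'E'
from h import *
d=load('top0'); im=d['image']; hsv=cv2.cvtColor(im,cv2.COLOR_RGB2HSV)
m=((hsv[...,0]>100)&(hsv[...,0]<125)&(hsv[...,1]>130)&(hsv[...,2]>50)).astype(np.uint8); m[:,:375]=0;m[:,465:]=0;m[:172]=0;m[275:]=0
v,u=np.nonzero(m); P=np.array([ray(d,a,b,15)[:2] for a,b in zip(u,v)],np.float32); print('tray',cv2.minAreaRect(P))
plan(490,-250,240,12.5); plan(517,-325,240,11)
E
```

```text
tray ((518.1991577148438, -349.2606201171875), (211.40719604492188, 145.8384246826172), 9.944622039794922)
pos [534.5 266.3 237. ] yaw 12.72 shift tool [-157.1  493.8   -3.1] wz 0.22
pos [534.5 266.3 237. ] yaw 12.72 shift tool [-147.2  572.9   -3.2] wz 1.72
```

```bash
python3 -m pendant '[[-0.006,0.022,0,0,0,0,0],[-0.012,0.045,0,0,0,0,0],[-0.012,0.045,0,0,0,0,0],[-0.012,0.045,0,0,0,0,0],[-0.012,0.045,0,0,0,0,0],[-0.012,0.045,0,0,0,0,0],[-0.012,0.045,0,0,0,0,0],[-0.012,0.045,0,0,0,0,0],[-0.012,0.045,0,0,0,0,0],[-0.012,0.045,0,0,0,0,0],[-0.012,0.045,0,0,0,0,0],[-0.012,0.045,0,0,0,0,0]]' && python3 -m pendant '[[-0.012,0.032,0,0,0,0,0],[-0.006,0.015,0,0,0,2.7,0],[0,0,0,0,0,0,0],[0,0,0,0,0,0,0]]'
python3 - <<'E'
from h import *
snap('wrist','w3'); plan(512.5,-317.5,240,9.9)
E
```

```text
clock: 5.15
position: [512.3, -270.4, 235.6]
ee_rot: [0.994, 0.111, -0.002, -0.001]
contact_force: [1.8, 1.1, -0.0]
gripper_width: 11.8
grasp_force: 60.1
clock: 5.55
position: [506.1, -317.9, 236.3]
ee_rot: [0.996, 0.087, -0.001, -0.001]
contact_force: [-0.0, 0.4, -1.3]
gripper_width: 12.1
grasp_force: 60.1
pos [ 506.5 -317.4  236.6] yaw 10.06 shift tool [ 5.9  1.2 -3.4] wz 0.16
```

View pics/w3.png

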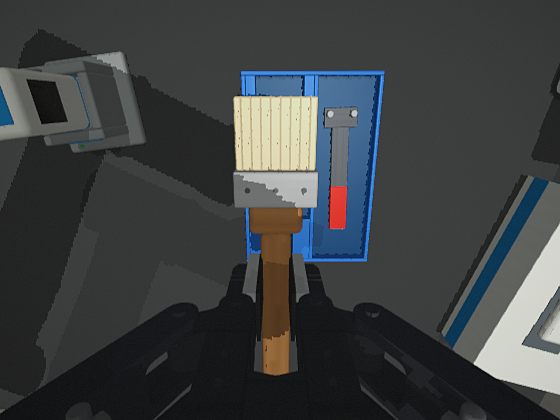

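The tray corners are at TL (242,72), TR (384,72) and BR (367,262). The brush tip edge is at row 97, columns 234–318. Now I compute both poses.

Run:
```python
from h import *
d=load('w3'); im=d['image']; hsv=cv2.cvtColor(im,cv2.COLOR_RGB2HSV)
m=((hsv[...,0]>100)&(hsv[...,0]<125)&(hsv[...,1]>150)&(hsv[...,2]>60)).astype(np.uint8); m[:,:225]=0;m[:,400:]=0;m[270:]=0
v,u=np.nonzero(m); print('bbox',u.min(),u.max(),v.min(),v.max())
P=np.array([ray(d,a,b,15)[:2] for a,b in zip(u,v)],np.float32); r=cv2.minAreaRect(P); print('tray',r)
# fitted edges: bottom-row & right edge & top edge
top=[(c,v[u==c].min()) for c in range(255,375,4)]; bot=[(c,v[u==c].max()+1) for c in range(320,362,3)]; rt=[(u[v==q].max()+1,q) for q in range(80,255,5)]; lt=[(u[v==q].min(),q) for q in range(76,94,2)]
for n,e in [('top',top),('bot',bot),('rt',rt),('lt',lt)]:
    Q=np.array([ray(d,a,b,15)[:2] for a,b in e],np.float32); f=cv2.fitLine(Q,cv2.DIST_HUBER,0,.01,.01).ravel(); print(n,Q.mean(0),np.degrees(np.arctan2(f[1],f[0])))
for p in [(276,97),(234,135),(318,135),(275,372),(240,208),(316,208)]: print(p,ray(d,*p,221)[:2].round(1))
```

```text
bbox 240 384 70 261
tray ((516.448974609375, -351.3467102050781), (205.23768615722656, 139.77301025390625), 10.114514350891113)
top [ 617.0279 -334.3766] -79.69908
bot [ 420.98526 -407.89227] -79.89149
rt [ 536.0627 -419.4108] 10.177996
lt [ 593.0505  -267.53488] 8.126443
(276, 97) [ 584.7 -304. ]
(234, 135) [ 567.6 -290. ]
(318, 135) [ 573.4 -323.1]
(275, 372) [ 452.5 -327. ]
(240, 208) [ 537.5 -296.7]
(316, 208) [ 543.2 -328.8]
```

Run:
```python
from h import *
d=load('w3'); im=d['image'].astype(int)
for q in (97,100,110,130,160,175,190,204,215,228,240,250,300,340,365):
    r=im[q]; g=np.abs(np.diff(r.sum(1))); 
    lo=200; e=[i+1 for i in range(225,326) if g[i]>110]
    print(q,e[:3],e[-3:])
print(im[90:102,276].tolist()); print(im[366:380,275].tolist())
s=arm.read_state(); print(s['wrist_torque'],s['contact_force'])
```

```text
97 [234, 318] [234, 318]
100 [233, 234, 242] [300, 310, 318]
110 [234, 235, 239] [317, 324, 325]
130 [234, 235, 262] [299, 311, 317]
160 [236, 237, 243] [291, 310, 316]
175 [233, 240, 318] [233, 240, 318]
190 [234, 245, 250] [307, 317, 318]
204 [295, 317] [295, 317]
215 [246, 249, 310] [246, 249, 310]
228 [246, 249, 302] [302, 309, 313]
240 [247, 249, 293] [293, 309, 310]
250 [247, 255, 258] [258, 293, 312]
300 [253, 256, 296] [256, 296, 299]
340 [256, 257, 291] [291, 295, 296]
365 [266, 267, 298] [266, 267, 298]
[[74, 114, 153], [75, 114, 153], [76, 114, 153], [76, 115, 154], [72, 113, 155], [67, 105, 143], [109, 108, 102], [199, 186, 143], [227, 223, 187], [226, 226, 191], [224, 224, 188], [224, 223, 188]]
[[138, 94, 52], [138, 96, 54], [139, 98, 54], [138, 96, 54], [139, 96, 52], [142, 97, 54], [141, 97, 54], [144, 98, 54], [135, 93, 51], [83, 56, 35], [10, 18, 24], [18, 22, 23], [22, 22, 24], [21, 23, 22]]
[ 0.01584726 -0.04915937 -0.03146115] [-0.11473867 -0.37346522 -0.2947806 ]
```

Tray: centre (516.4,-351.3), yaw 10.15°, so the bay centre is at about (510.8,-319.8). The brush centre is at about (501.1,-319.1). I shift by (9.4, 2.4) and descend.

```bash
python3 -m pendant '[[0.0094,0.0024,0.025,0,0,0,0],[0,0,0.035,0,0,0,0],[0,0,0.035,0,0,0,0],[0,0,0.035,0,0,0,0],[0,0,0.030,0,0,0,0],[0,0,0.020,0,0,0,0],[0,0,0.010,0,0,0,0],[0,0,0.004,0,0,0,0],[0,0,0,0,0,0,0],[0,0,0,0,0,0,0]]'
python3 - <<'E'
from h import *
snap('wrist','w4'); plan(515,-318,33,10.1)
E
```

```text
clock: 6.6
position: [517.5, -318.9, 44.6]
ee_rot: [0.996, 0.088, 0.001, 0.001]
contact_force: [0.2, -0.4, -0.3]
gripper_width: 12.4
grasp_force: 60.1
pos [ 517.5 -319.    44.7] yaw 10.06 shift tool [-2.3 -1.4 11.7] wz -0.04
```

View pics/w4.png

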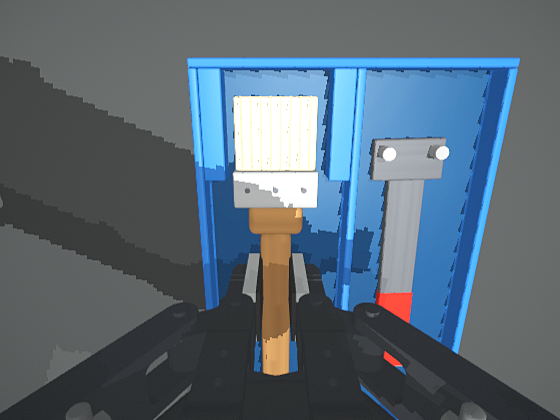

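The head (234–318) sits centred between the side blocks (224 and 329), with a small gap to the end wall. I lower it the last stretch.

```bash
python3 -m pendant '[[0,0,0.006,0,0,0,0],[0,0,0.004,0,0,0,0],[0,0,0.001,0,0,0,0],[0,0,0,0,0,0,0],[0,0,0,0,0,0,0]]'
```

```text
clock: 7.15
position: [516.6, -318.9, 32.2]
ee_rot: [0.996, 0.087, 0.0, 0.0]
contact_force: [-0.2, 0.7, -1.0]
gripper_width: 12.2
grasp_force: 60.1
```

```bash
python3 -m pendant '[[0,0,0.001,0,0,0,0],[0,0,0,0,0,0,0],[0,0,0,0,0,0,0.02],[0,0,0,0,0,0,0.025],[0,0,0,0,0,0,0.027],[0,0,0,0,0,0,0.027],[0,0,0,0,0,0,0.027],[0,0,0,0,0,0,0.027]]' && python3 -m pendant '[[0,0,-0.01,0,0,0,0.027],[0,0,-0.02,0,0,0,0.027],[0,0,-0.04,0,0,0,0.027],[0,0,-0.045,0,0,0,0.03],[0,0,-0.045,0,0,0,0.06],[0,0,-0.04,0,0,0,0.085],[0,0,0,0,0,0,0.085],[0,0,0,0,0,0,0.085]]'
python3 - <<'E'
from h import *
snap('wrist','w5')
E
```

```text
clock: 7.95
position: [516.6, -318.9, 31.2]
ee_rot: [0.996, 0.087, -0.0, -0.0]
contact_force: [-0.5, 0.3, 0.6]
gripper_width: 26.9
grasp_force: 0.0
clock: 8.75
position: [516.8, -318.8, 233.3]
ee_rot: [0.996, 0.087, 0.002, 0.001]
contact_force: [0.3, 0.5, -0.9]
gripper_width: 84.3
grasp_force: 0.0
```

View pics/w5.png

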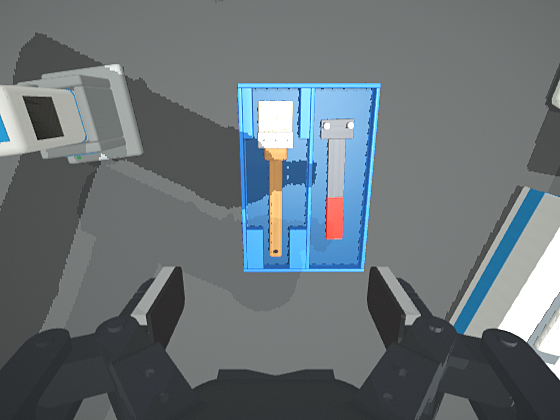

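The brush lies in its bay, tip at (276,100) and tail at (276,257). The cradle is at the upper left. I'll check the placing and move over the cradle.

```bash
python3 - <<'E'
from h import *
d=load('w5'); b=np.array([510.8,-319.8]); th=np.radians(10.15); A=np.array([[np.cos(th),np.sin(th)],[-np.sin(th),np.cos(th)]])
for p in [(276,100),(276,257)]: print('in bay',A@(ray(d,*p,17)[:2]-b))
E
python3 -m pendant '[[0.008,-0.023,-0.002,0,0,0,0.085],[0.016,-0.046,0,0,0,0,0.085],[0.016,-0.046,0,0,0,0,0.085],[0.015,-0.046,0,0,0,0,0.085],[0.008,-0.025,0,0,0,0,0.085],[0,0,0,0,0,0,0.085],[0,0,0,0,0,0,0.085]]'
python3 - <<'E'
from h import *
snap('wrist','w6'); plan(547,-125,240,10)
E
```

```text
in bay [86.69437868 -0.63882742]
in bay [-83.22358918  -0.46732258]
clock: 9.5
position: [545.7, -124.3, 232.0]
ee_rot: [0.996, 0.088, -0.001, -0.0]
contact_force: [-0.1, -0.5, 0.4]
gripper_width: 84.8
grasp_force: 0.0
pos [ 545.7 -125.   232.2] yaw 10.04 shift tool [ 1.3  0.2 -7.8] wz 0.04
```

View pics/w6.png

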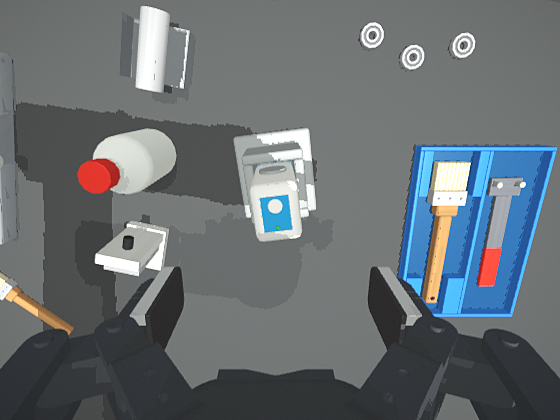

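The view shows the scope's top face at columns 252–302, rows about 180–240, with its long side roughly along the image's vertical. The brush has settled at +1.7/-0.6 mm in the bay. I'll measure the scope's silhouette edges.

Run:
```python
from h import *
d=load('w6'); im=d['image'].astype(int); v=im.max(2)
for q in (130,136,145,160,175,190,200,210,220,228,234,238,242): print(q,' '.join(str(x) for x in v[q,228:324:3]))
def edge(pts,z,n):
    Q=np.array([ray(d,a,b,z)[:2] for a,b in pts],np.float32); f=cv2.fitLine(Q,cv2.DIST_HUBER,0,.01,.01).ravel()
    r=(Q-f[2:])@np.array([-f[1],f[0]]); print(n,'mid',Q.mean(0).round(1),'deg',np.degrees(np.arctan2(f[1],f[0])).round(2),'rms',r.std().round(2))
gx=np.abs(np.diff(im.sum(2),axis=1)); gy=np.abs(np.diff(im.sum(2),axis=0))
edge([(235+np.argmax(gx[q,235:262])+1,q) for q in range(218,232)],135,'left135')
edge([(292+np.argmax(gx[q,292:312])+1,q) for q in range(214,230)],135,'right135')
edge([(c,228+np.argmax(gy[228:250,c])+1) for c in range(264,294)],135,'bottom135')
edge([(c,120+np.argmax(gy[120:145,c])+1) for c in range(242,302)],0,'foot far z0')
```

```text
130 81 83 81 81 80 80 79 79 127 123 122 122 122 121 123 120 91 113 104 153 158 199 212 227 237 246 255 133 122 123 124 122
136 81 81 76 125 136 152 163 167 170 165 251 255 255 255 255 255 255 255 255 255 255 255 255 255 255 255 255 214 123 123 123 122
145 80 81 144 175 175 175 175 174 175 175 177 178 170 165 145 137 128 126 127 128 129 128 129 125 251 255 255 239 120 122 122 122
160 82 81 81 165 176 171 174 173 171 171 169 170 172 168 165 162 155 143 178 186 134 129 182 235 251 152 230 230 78 102 123 124
175 82 81 81 77 164 174 170 171 166 191 195 192 190 191 194 197 197 195 195 195 195 194 182 172 171 168 175 173 165 81 123 122
190 83 81 81 81 78 169 165 171 227 236 236 237 238 238 239 239 240 240 240 241 241 237 255 192 170 172 199 253 255 106 123 122
200 82 82 81 80 82 145 172 158 226 232 229 218 218 219 203 242 244 215 218 218 217 240 233 217 235 230 148 252 251 208 123 124
210 123 123 122 122 122 117 235 254 175 228 239 224 217 215 255 239 238 249 216 217 217 249 236 226 246 255 255 179 160 112 123 123
220 110 110 109 111 110 112 109 110 168 225 232 244 216 216 215 216 216 215 216 216 216 227 238 227 198 115 115 111 110 110 110 122
228 109 111 110 110 110 110 111 110 109 187 228 239 217 216 216 216 176 188 217 216 216 216 238 229 217 106 110 110 109 110 109 110
234 110 111 110 111 109 110 111 109 110 112 196 201 206 207 206 205 202 202 222 221 239 236 231 222 221 109 109 109 110 110 111 111
238 110 111 110 110 111 109 110 112 110 108 186 201 203 201 200 199 200 201 200 178 164 218 171 90 108 111 110 110 110 110 111 110
242 110 109 110 110 110 110 110 111 110 110 109 102 102 104 106 108 108 111 111 110 110 110 110 111 110 110 108 109 119 109 110 110
left135 mid [ 538.2 -110. ] deg 28.12 rms 0.47
right135 mid [ 546.6 -143.6] deg -4.12 rms 1.48
bottom135 mid [ 533.7 -128.3] deg -61.52 rms 3.59
foot far z0 mid [ 586.  -112.3] deg -88.11 rms 5.58
```

Run:
```python
from h import *
d=load('w6'); im=d['image'].astype(int); v=im.max(2); hsv=cv2.cvtColor(d['image'],cv2.COLOR_RGB2HSV)
def line(pts,z,n):
    Q=np.array([ray(d,a,b,z)[:2] for a,b in pts],np.float32); f=cv2.fitLine(Q,cv2.DIST_HUBER,0,.01,.01).ravel()
    r=(Q-f[2:])@np.array([-f[1],f[0]]); print(n,'mid',Q.mean(0).round(1),'deg',np.degrees(np.arctan2(f[1],f[0])).round(2),'rms',r.std().round(2)); return Q
first=lambda q:next(c for c in range(225,262) if v[q,c]>135)
last=lambda q:next(c for c in range(325,290,-1) if v[q,c]>145)
line([(first(q),q) for q in range(146,200)],10,'footL'); line([(last(q)+1,q) for q in range(140,205)],10,'footR')
print('R',[(q,last(q)) for q in range(126,212,6)],'L',[(q,first(q)) for q in range(140,206,6)])
T=[(c,next(q for q in range(115,150) if v[q,c]>140)) for c in range(238,308,3)]; print('top',T)
m=((hsv[...,0]>95)&(hsv[...,0]<115)&(hsv[...,1]>110)&(hsv[...,2]>120)).astype(np.uint8); m[:,:240]=0;m[:,310:]=0;m[:160]=0;m[245:]=0
vv,uu=np.nonzero(m); P=np.array([ray(d,a,b,135)[:2] for a,b in zip(uu,vv)],np.float32); print('blue',len(P),uu.min(),uu.max(),vv.min(),vv.max(),cv2.minAreaRect(P))
cv2.imwrite('pics/cr6.png',cv2.resize(d['image'][115:250,220:330],(660,600)*1 if 0 else (488,600),interpolation=cv2.INTER_CUBIC)[:,:,::-1])
t=load('top0'); h2=cv2.cvtColor(t['image'],cv2.COLOR_RGB2HSV); g=t['image'].astype(int).max(2); mm=(g>75).astype(np.uint8); mm[:,:303]=0;mm[:,360:]=0;mm[:183]=0;mm[238:]=0
n,l,st,ce=cv2.connectedComponentsWithStats(mm);k=1+np.argmax(st[1:,4]);print(st[k]);b,a=np.nonzero(l==k);P=np.array([ray(t,x,y,10)[:2] for x,y in zip(a,b)],np.float32);print('top foot',cv2.minAreaRect(P))
```

```text
footL mid [544.3 -84.5] deg 17.17 rms 0.3
footR mid [ 558.7 -162.3] deg 17.39 rms 0.32Traceback (most recent call last):
  File "<stdin>", line 9, in <module>
  File "<stdin>", line 7, in <lambda>
StopIteration
```

Run:
```python
from h import *
d=load('w6'); v=d['image'].astype(int).max(2)
u=np.array([np.cos(np.radians(17.3)),np.sin(np.radians(17.3))]); n=np.array([-u[1],u[0]])
def show(pts,z): print(z,[(p,tuple((np.array([u,n])@ray(d,*p,z)[:2]).round(1))) for p in pts])
T=[]
for c in range(238,308,4):
    g=np.abs(np.diff(v[112:150,c])); T.append((c,112+int(np.argmax(g>18))+1))
show(T,0)
m=v[:, :].copy()
t=load('top0'); g=t['image'].astype(int).max(2)
for q in range(186,236,4): print(q,' '.join(str(x) for x in g[q,306:358:2]))
```

```text
0 [((238, 125), (np.float64(543.0), np.float64(-248.2))), ((242, 126), (np.float64(541.5), np.float64(-252.2))), ((246, 129), (np.float64(537.9), np.float64(-255.9))), ((250, 127), (np.float64(539.4), np.float64(-260.4))), ((254, 134), (np.float64(531.7), np.float64(-263.5))), ((258, 134), (np.float64(531.2), np.float64(-267.7))), ((262, 133), (np.float64(531.7), np.float64(-272.1))), ((266, 133), (np.float64(531.2), np.float64(-276.3))), ((270, 131), (np.float64(532.7), np.float64(-280.7))), ((274, 132), (np.float64(531.2), np.float64(-284.8))), ((278, 132), (np.float64(530.6), np.float64(-289.0))), ((282, 129), (np.float64(533.2), np.float64(-293.5))), ((286, 128), (np.float64(533.7), np.float64(-297.8))), ((290, 130), (np.float64(531.1), np.float64(-301.7))), ((294, 128), (np.float64(532.6), np.float64(-306.1))), ((298, 129), (np.float64(531.1), np.float64(-310.2))), ((302, 127), (np.float64(532.6), np.float64(-314.6))), ((306, 128), (np.float64(531.1), np.float64(-318.6)))]
186 68 68 68 68 69 69 68 68 69 68 69 69 68 69 68 69 68 69 68 68 68 68 68 68 68 68
190 67 68 68 68 69 69 68 
[... 376 characters left out ...]
 84 71 151 221 235 238 240 240 236 195 147 85 67 68 68 68 68
210 67 67 68 68 92 154 115 73 112 93 76 83 190 228 238 224 226 230 223 173 129 74 68 68 68 68
214 67 67 68 68 69 118 159 98 87 134 88 74 121 209 218 196 166 131 127 145 158 108 69 68 68 68
218 68 67 67 67 67 76 145 134 77 110 141 104 109 112 123 138 143 145 143 151 162 155 86 68 67 67
222 68 68 67 67 67 67 94 161 125 75 135 155 131 138 146 157 156 156 155 156 154 134 90 68 68 68
226 67 67 67 67 67 67 69 122 171 158 150 154 153 148 137 119 100 81 71 68 67 67 68 68 67 68
230 67 67 67 67 67 67 67 75 127 124 96 77 67 64 65 66 66 67 67 67 67 67 67 67 67 67
234 67 67 67 66 67 67 67 67 67 67 67 67 66 68 67 67 67 68 66 67 67 67 67 67 67 67
```

The cradle is at yaw 17.3° with its centre at about (548.8,-124.1). I align and descend for the grasp, with TCP z at about 109.

```bash
python3 -m pendant '[[0.0032,0,0.01,0,0,-7.3,0.085],[0,0,0.025,0,0,0,0.085],[0,0,0.03,0,0,0,0.075],[0,0,0.03,0,0,0,0.07],[0,0,0.018,0,0,0,0.06],[0,0,0.010,0,0,0,0.06],[0,0,0,0,0,0,0.055],[0,0,0,0,0,0,0.055]]'
python3 - <<'E'
from h import *
plan(548.8,-124.1,109,17.3)
E
```

```text
clock: 10.35
position: [549.9, -124.9, 110.9]
ee_rot: [0.989, 0.15, 0.0, 0.0]
contact_force: [0.4, 0.1, 0.4]
gripper_width: 54.6
grasp_force: 0.0
pos [ 549.9 -124.9  110.9] yaw 17.3 shift tool [-0.8 -1.   1.9] wz 0.0
```

```bash
python3 -m pendant '[[-0.001,-0.001,0.001,0,0,0,0.05],[0,0,0,0,0,0,0.045],[0,0,0,0,0,0,0.04],[0,0,0,0,0,0,0.036],[0,0,0,0,0,0,0],[0,0,0,0,0,0,0],[0,0,0,0,0,0,0],[0,0,0,0,0,0,0]]'
python3 - <<'E'
from h import *
plan(548.8,-124.1,109,17.3); snap('wrist','w7')
E
```

```text
clock: 11.15
position: [548.6, -123.6, 109.9]
ee_rot: [0.989, 0.151, 0.0, 0.0]
contact_force: [0.7, -0.7, 5.1]
gripper_width: 33.3
grasp_force: 60.0
pos [ 548.6 -123.6  109.9] yaw 17.35 shift tool [0.1 0.6 0.9] wz 0.05
```

```bash
python3 -m pendant '[[0,0,-0.004,0,0,0,0],[0,0,-0.008,0,0,0,0],[0,0,-0.012,0,0,0,0],[0,0,-0.016,0,0,0,0],[0,0,-0.02,0,0,0,0],[0,0,-0.02,0,0,0,0],[0,0,-0.02,0,0,0,0],[0,0,-0.02,0,0,0,0],[0,0,-0.02,0,0,0,0],[0,0,-0.014,0,0,0,0],[0,0,0,0,0,0,0],[0,0,0,0,0,0,0]]'
python3 - <<'E'
from h import *
# slot now uncovered: top view
t=snap('top','top1'); snap('scene','scene1'); g=t['image'].astype(int)
plan(540,150,265,-70)
d=load('w5')
cv2.imwrite('pics/ringtop.png',cv2.resize(t['image'][185:255,150:220],(560,560),interpolation=cv2.INTER_CUBIC)[:,:,::-1])
E
```

```text
clock: 12.4
position: [547.6, -123.4, 263.2]
ee_rot: [0.989, 0.151, -0.0, -0.0]
contact_force: [-0.3, 0.5, -2.9]
gripper_width: 33.5
grasp_force: 59.7
pos [ 547.4 -123.4  262.2] yaw 17.33 shift tool [  74.4 -263.2   -2.7] wz 87.33
```

The scope is held and lifted (width 33.5 mm). I carry it over the obstacles to a viewpoint where the ring lies ahead of the camera.

```bash
python3 -m pendant '[[0.002,-0.020,0,0,0,0,0],[0.003,-0.036,0,0,0,0,0],[0.003,-0.040,0,0,0,0,0],[0.004,-0.040,0,0,0,0,0],[0.004,-0.040,0,0,0,0,0],[0.004,-0.040,0,0,0,0,0],[0.004,-0.040,0,0,0,0,0],[0.004,-0.040,0,0,0,0,0],[0.003,-0.040,0,0,0,0,0],[0.002,-0.036,0,0,0,0,0],[0.001,-0.022,0,0,0,0,0],[0,-0.010,0,0,0,0,0]]' && python3 -m pendant '[[0,0,0,0,0,0,0],[0,0,0,0,0,0,0],[0,0,0,0,0,0,0]]'
python3 - <<'E'
from h import *
d=snap('wrist','w8'); plan(519.5,292,199,-70)
v=d['image'].astype(int).max(2)
p=proj(d,(519.5,292,89)); print('slot px',p); u0,v0=p.round().astype(int)
for q in range(v0-14,v0+15,2): print(q,' '.join(f'{x:3d}' for x in v[q,u0-26:u0+26:2]))
E
```

```text
clock: 13.7
position: [459.3, 273.9, 262.1]
ee_rot: [0.988, 0.152, -0.001, 0.001]
contact_force: [0.7, 0.7, -1.9]
gripper_width: 33.4
grasp_force: 60.0
clock: 14.0
position: [460.4, 271.1, 263.1]
ee_rot: [0.989, 0.15, -0.0, 0.0]
contact_force: [1.8, 0.4, -1.8]
gripper_width: 32.8
grasp_force: 60.0
pos [460.4 271.2 263.2] yaw 17.25 shift tool [62.6 -2.4 64.2] wz 87.25
slot px [273.25616849 120.51036482]
107 146 147 146 151  57 150 150 152 185 224 221 222 222 222 221 222 222 221 221 222 222 228 175 115 138 158
109 146 146 147 148 153 149 154  61 238 222 221 222 222 221 222 221 221 222 222 221 226 158 124 137 156 156
111 146 147 147 147 154 149  54 100 228 221 222 222 222 221 222 222 222 222 222 224 207 119 149 155 154 154
113 147 146 147 124 148 149 153 192 232 226 224 223 222 222 222 222 222 222 222 228 128 136 154 153 153 153
115 145 148 147  86 148 149 151  81 120 149 189 200 237 232 228 225 223 223 225 182 128 154 153 153 154 154
117 145 145 147 148 148 148 156  59  61  63  61  55  46  76 157 190 194 217 236 118 141 153 153 152 154 154
119 144 146 147 138 149 151  68  58  65  65  6
[... 225 characters left out ...]
  68  68  68  69  77 155 145 153 152 152 153 153 152
125 151 147 147 150 147 150  97  59  64  54  60  63  67  67  67  69  66  92 154 100 153 152 152 153 153 153
127  66 119 114 154 149 146 174 224 216 212 180 148  84  40  62  57  55 202 152 131 152 152 152 153 152 153
129  75  74  82  49 121 114 173 225 223 224 225 228 231 222 216 210 178 185 150 154 153 152 151 151 152 152
131  75  76  74  69  75  68 178 225 222 222 222 222 222 222 223 224 225 230 147  97 155 151 152 151 152 152
133  75  75  76  64  75  71 144 225 223 222 223 222 222 222 222 222 222 226 144 157 155 151 151 152 152 152
135  73  76  75  67  76  75  85 232 222 223 222 222 222 222 222 222 223 226 140 134 150 151 151 151 152 152
```

Run:
```python
from h import *
d=load('w8'); v=d['image'].astype(int).max(2)
W=(v>185).astype(np.uint8); n,l,st,ce=cv2.connectedComponentsWithStats(W)
for k in range(1,n):
    if st[k,4]>500: print(k,st[k],ce[k].round())
m=(v<105).astype(np.uint8); m[:113]=0;m[130:]=0;m[:,:259]=0;m[:,284:]=0
n2,l2,s2,_=cv2.connectedComponentsWithStats(m);k=1+np.argmax(s2[1:,4]);print(s2[k]);b,a=np.nonzero(l2==k)
P=np.array([ray(d,x,y,89)[:2] for x,y in zip(a,b)],np.float32);print('slot',cv2.minAreaRect(P),P.mean(0))
# mid-wall edges of the slot: long edges
up=[];lo=[]
for c in range(264,280):
    r=np.nonzero(l2[:,c]==k)[0]; up.append(ray(d,c,r.min()-.5,89)[:2]); lo.append(ray(d,c,r.max()+.5,89)[:2])
for e in (up,lo):
    e=np.array(e,np.float32); f=cv2.fitLine(e,cv2.DIST_HUBER,0,.01,.01).ravel(); print(e.mean(0),np.degrees(np.arctan2(f[1],f[0])))
# circle: component(s) near ring, contour points
Wr=np.zeros_like(W); Wr[60:200,240:380]=W[60:200,240:380]
cs,_=cv2.findContours(Wr,0,cv2.CHAIN_APPROX_NONE); c=max(cs,key=cv2.contourArea)[:,0,:]; Q=np.array([ray(d,x,y,89)[:2] for x,y in c])
rng=np.random.default_rng(0); best=(0,)
for _ in range(4000):
    s=Q[rng.choice(len(Q),3,False)]; A=np.c_[2*s,np.ones(3)]
    try: z=np.linalg.solve(A,(s**2).sum(1))
    except Exception: continue
    r=np.sqrt(max(z[2]+z[0]**2+z[1]**2,0))
    for R0 in (45,25):
        if abs(r-R0)<1.5:
            k=(abs(np.linalg.norm(Q-z[:2],axis=1)-r)<.8).sum()
            if k>best[0]: best=(k,z[:2],r)
print(len(Q),best)
```

```text
6 [ 260   74  102  104 5129] [314. 122.]
21 [   0  246  130   35 2246] [ 63. 269.]
24 [   0  282  147   34 4099] [ 69. 298.]
25 [   0  317  124   10 1080] [ 59. 321.]
26 [  0 328 109  11 938] [ 52. 332.]
28 [  0 348  82  10 621] [ 40. 353.]
29 [  0 359  68   9 525] [ 32. 363.]
31 [  0 369  54  17 736] [ 22. 376.]
[259 115  24  14 241]
slot ((517.7245483398438, 294.2672119140625), (8.898033142089844, 19.8847713470459), 8.163761138916016) [517.80035 294.30093]
[522.263   294.44583] -81.250435
[513.5848  291.77933] -81.94783
497 (np.int64(215), array([522.84795074, 259.08804966]), np.float64(44.2159722082152))
```

The slot is at (517.8,294), direction 98.3°, and the ring circle fit agrees. I turn the tool to yaw -81.7° at height, then move over the slot.

```bash
python3 -m pendant '[[0,0,0,0,0,8.25,0],[0,0,0,0,0,8.25,0],[0,0,0,0,0,8.25,0],[0,0,0,0,0,8.25,0],[0,0,0,0,0,8.25,0],[0,0,0,0,0,8.25,0],[0,0,0,0,0,8.25,0],[0,0,0,0,0,8.25,0],[0,0,0,0,0,8.25,0],[0,0,0,0,0,8.25,0],[0,0,0,0,0,8.25,0],[0,0,0,0,0,8.2,0]]' && python3 -m pendant '[[0,0,0,0,0,0,0],[0,0,0,0,0,0,0],[0,0,0,0,0,0,0]]'
python3 - <<'E'
from h import *
plan(517.8,294,263,-81.7)
E
```

```text
clock: 15.25
position: [460.5, 271.3, 263.4]
ee_rot: [0.754, -0.656, 0.0, -0.0]
contact_force: [-0.6, 0.3, -1.8]
gripper_width: 33.4
grasp_force: 60.0
clock: 15.55
position: [460.3, 271.9, 263.4]
ee_rot: [0.757, -0.653, 0.0, -0.0]
contact_force: [-0.3, -0.4, -1.1]
gripper_width: 33.3
grasp_force: 60.0
pos [460.3 271.9 263.4] yaw -81.53 shift tool [-13.4 -60.1   0.4] wz 0.17
```

Now I translate and descend most of the way, leaving the lens about 25 mm above the ring.

```bash
python3 -m pendant '[[-0.0026,-0.010,0,0,0,0,0],[-0.004,-0.02,0,0,0,0,0],[-0.004,-0.02,0,0,0,0,0],[-0.0028,-0.010,0,0,0,0,0],[0,0,0.01,0,0,0,0],[0,0,0.016,0,0,0,0],[0,0,0.014,0,0,0,0],[0,0,0.008,0,0,0,0],[0,0,0,0,0,0,0],[0,0,0,0,0,0,0],[0,0,0,0,0,0,0]]'
python3 - <<'E'
from h import *
plan(517.8,294,199.5,-81.7)
s=snap('scene','scene2'); d=snap('wrist','w9'); t=snap('top','top2')
for n,p in [('lens',(517.8,294,115)),('slot',(517.8,294,89))]: print(n,proj(s,p))
u,v=proj(s,(517.8,294,110)).round().astype(int)
a=cv2.resize(s['image'][v-45:v+45,u-50:u+50],(400,360),interpolation=cv2.INTER_CUBIC)
b=cv2.resize(d['image'],(400,300)); c=np.zeros((360,800,3),np.uint8); c[:,:400]=a; c[:300,400:]=b
cv2.imwrite('pics/fin.png',c[:,:,::-1]); print(u,v)
E
```

```text
clock: 16.65
position: [517.9, 294.6, 216.2]
ee_rot: [0.757, -0.653, 0.0, -0.001]
contact_force: [-0.3, -0.6, -1.1]
gripper_width: 33.0
grasp_force: 60.1
pos [517.9 294.6 216.2] yaw -81.6 shift tool [ 0.5  0.2 16.7] wz 0.1
lens [374.63076603 156.50246813]
slot [373.1720699  163.96525676]
374 158
```

View pics/fin.png

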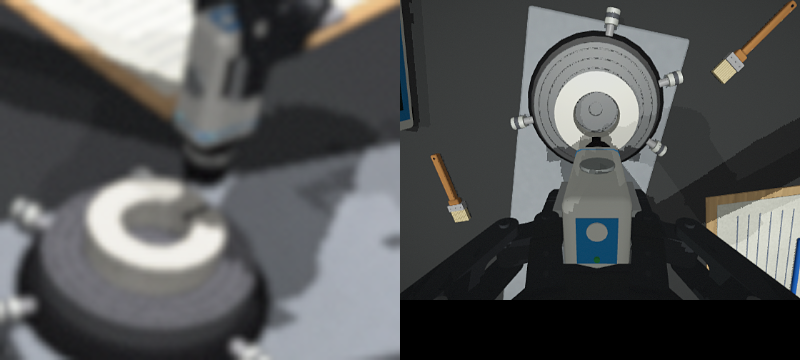

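The scene crop shows the nose bottom at (205,180), right above the slot at (200,210), which matches the projections (202,174) and (196,204). The wrist view shows the scope in line with the slot. Final descent of 16.5 mm.

```bash
python3 -m pendant '[[0,0,0.005,0,0,0,0],[0,0,0.006,0,0,0,0],[0,0,0.004,0,0,0,0],[0,0,0.0015,0,0,0,0],[0,0,0,0,0,0,0],[0,0,0,0,0,0,0],[0,0,0,0,0,0,0],[0,0,0,0,0,0,0],[0,0,0,0,0,0,0],[0,0,0,0,0,0,0]]'
python3 - <<'E'
from h import *
plan(517.8,294,199.5,-81.7)
# brush check from top
t=snap('top','top3'); s=snap('scene','scene3'); im=s['image'].astype(int).max(2)
u,v=proj(s,(517.8,294,99)).round().astype(int); print(u,v)
for q in range(v-14,v+12,1): print(q,' '.join(f'{x:3d}' for x in im[q,u-14:u+15:2]))
E
```

```text
clock: 17.8
position: [517.6, 294.3, 198.9]
ee_rot: [0.757, -0.654, 0.0, -0.0]
contact_force: [-0.7, 1.2, -2.9]
gripper_width: 33.5
grasp_force: 60.1
pos [517.6 294.3 198.9] yaw -81.61 shift tool [ 0.3 -0.1 -0.6] wz 0.09
374 161
147  33  32  34  87 118 116 124 134 134 129 124 123 123 100  46
148  44  35  33  79 114 116 124 135 133 128 123 120 121  95  42
149  53  45  39  63 103 116 124 134 134 127 119 118 115  86  40
150  58  55  49  54  88 114 129 134 131 123 115 112 103  68  40
151  61  61  57  57  73 107 138 138 129 121 108  97  80  51  39
152  59  60  60  59  61  90 134 138 125 109  89  71  55  40  39
153  61  60  60  61  58  66 113 125 108  82  58  46  41  39  39
154  76  62  58  59  58  54  83  98  78  46  39  43  41  41  42
155 106  70  60  59  60  60  55  61  44  29  49  56  48  54  59
156 132  93  72  66  58  69  61  48  41  52  72  73  66  78  84
157 156 136 118 104  70  62  75  68  64  75  91  92  88  98 101
158 191 184 177 161 107  44  70  74  70  74  97 104 101 106 106
159 217 215 213 204 141  32  44  54  53  56  95 105 105 106 105
160 226 222 222 220 156  31  21  29  31  42  93 105 106 106 105
161 226 218 217 217 153  30  17  18  17  44  96 105 104 106 105
162 206 192 193 190 134  39  18  19  19  51  99 105 106 105 105
163 162 150 156 151 114  63  30  19  27  66 102 105 105 105 105
164 129 124 130 123 109  85  48  31  57  81 102 105 104 104 106
165 121 120 121 115 110  91  60  61  88  95  99 104 104 105 106
166 122 119 120 114 108  80  74  90 109 106  92 102 105 106 105
167 123 119 119 114 107  79  96 114 115 109  87  97 105 106 106
168 116 115 118 112 108  92 127 148 123 114  86  89 103 106 106
169 110 109 111 107 108 102 167 199 156 136  93  79  97 103 106
170 115 110 105  97 100 111 200 232 213 180 107  73  89 102 104
171 121 119 108  96  92 130 224 240 236 220 124  71  80  98 104
172 129 123 118 109 107 167 233 241 241 232 127  71  73  93 104
```

```bash
python3 -c "
from bench import arm
print(arm.job_done())"
```

```text
the job is handed in; nothing more can be done
None
```

I handed the job in: the brush lies in its bay, released, and by my measurements the microscope is held upright about 10 mm above the middle of the slot; the judge's verdict was not shown.

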